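# Load the hanging bottle tray and hold its pivot bolt level

### The arm

A 6-joint arm with a two-finger parallel gripper is mounted at the origin on a cart in front of the work surface, level with it; the furniture and walls round the work are solid. World frame = base frame: x ahead of the robot, y to its left, z up, the work surface at z = 0. Lengths are in m, angles in rad, forces in N, time in s.
With the tool pointing down it reaches from about 0.275 to 0.875 m from the base axis. Payload 12.5 kg.
Tool frame: the origin (TCP) lies between the finger pads, 19 mm behind the fingertips; this is the grasp point; x points along the fingers, y is the direction in which the jaws open and shut, and the axes are right-handed (so a half turn about x gives the same grasp; the last joint's range is limited). The gripper opens to 85 mm and grips with 20 to 120 N. Pads are 22 mm wide; open, the fingers measure 114 mm over their backs; the gripper's body (76 mm by 85 mm) begins 54 mm behind the grasp point. The pads swing forward as they close: fully open they stand 13 mm farther back than shut.
Start: joints at [-1.391, 0.351, 1.652, -0, 1.139, -0.085], TCP at [0.144, -0.531, 0.25] pointing down, gripper open.
Joint ranges: [-2.75, 2.75], [-0.79, 2.1], [0.01, 2.65], [-1.57, 4.71], [0.07, 3.14], [-2.87, 2.87]. Speed limits (rad/s): [2.22, 2.22, 2.79, 3.14, 3.14, 3.14].

### API

Orientations are given as a rotation vector (axis times angle).
In Python, from workcell import readout, eyes, workorder gives the robot as it stands. The module is installed in compiled form; this text tells all that it offers.
- The arm moves only by the tool arm_command, never from a script. Its argument "rows" is a list of rows, each a list of 3 entries, a list of its own where there are three numbers: the shift along the tool's x, y, z in units of 30 mm (1.0 is 30 mm), then the turn, a rotation vector about the tool's x, y, z in units of 5 degrees (1.0 is 5 degrees), then the opening, from 0 (shut) to 1 (fully open). In form: [[[tx, ty, tz], [wx, wy, wz], fingers], ...]. A call has 1 to 12 rows; each row is the pose to reach, as a shift and turn from the pose commanded when the call began, along the tool's axes at that moment; what a row does not reach only later rows make up. A row lasts 1/12 s, in which the tool goes at most 41.7 mm and 7.16 degrees, less where a joint would pass 70% of its speed; a pose out of reach is approached as far as the arm can. A call with a gripper value outside its range is refused whole. The fingers move at their own pace and stop on an object; the grip force is fixed at half the most. Time passes only in rows, so rows that repeat a pose let the fingers close. It gives the time, the measured TCP pose, the force and the opening at its end, in the units of the state.
- readout.observe(): the state, without advancing time (a new reading comes with each control period).
- eyes.capture(name): name is "side" or "top"; returns a dict with "color" (420x560x3 uint8, red, green, blue), "fx", "fy", "cx", "cy" (pixels), "R" (3x3) and "t" (3): a world point X has camera coordinates R X + t. Camera axes: x right, y down, z forward; pixel columns grow to the right and rows downward; lengths in m; the calibration is good to about 2 mm. A picture is of the moment at which its call begins. There is no depth.
- workorder.job_done(): hands the job in, once; it reports no verdict.
Trained networks look in a picture, given as the dict that the camera call returned (one of the last four; its "shot" number tells which), for a name from the list of things; names that differ only in an ending like _2 or _b are one class to them, and where a whole thing is asked for, a point or a joint stands for the part that bears it (a point fixed in the world has none). Each returns a list of dicts, best first, with "confidence" (0 to 1); they miss things now and then, are a little off and sometimes report something else, mostly with a low value. They report only what shows in the picture. A call takes as long as a camera call. They do not tell look-alikes from the thing itself.
- eyes.masks_of(picture, label): "region" (420x560 bool, what is visible of it) and "box" ([centre column, centre row, width, height] in pixels, round what is visible of it).
The state is a dict: "time_s": time; "qpos": joint angles; "qvel": joint speeds; "joint_efforts": joint torques, N m; "ee_pos": TCP position; "tcp_rot": TCP orientation; "force": force on the tool from outside, world axes, zero at the start; "wrist_torque": the same for the moment, N m; "width": opening from 0.0 (shut) to 1.0 (fully open).
Only numpy, scipy, OpenCV 4.12 (cv2) and the standard library are available. Lean on these libraries where they do the work, as an engineer would, in place of code of your own. Each camera call takes 0.05 s, during which the arm holds its last target.

### The job

Stand the two loose brown dropper bottles (one with a purple label band, one with a blue one, either side of the bracket) upright in the white hanging tray, each in a cell of its own, and let go of them. Then reach down from above into the gap behind the bracket's front plate, grip the hidden brass bolt head squarely by its two side faces and hold it so that the sagging tray is level and cannot turn, ready for a colleague to tighten the nut in front. Finish while still gripping the bolt head; leave the other things standing about where they are.

Things in the scene. Friction and masses are not known exactly. Their poses are not given: they have to be found in the camera images.
- rack_stand: Fixed grey channel bracket: foot 150 x 100 x 8 mm, two upright plates 6 mm thick, 90 mm wide, tops 155 mm above the worktop. Origin: on the worktop, mid front face of the front plate; x points backward through the plates, y left, z up. Front plate x 0 to 6 mm, back plate x 60 to 66: the 54 mm gap between is open above and at both y ends. The bolt axis runs along x at y 0, z 130 mm.
- tray (a joint): Tilt of the white tray, and of the bolt head rigid with it, about the bolt axis, rad. 0 = level, positive = right (-y) end down, range -0.12 to 0.12. Turns easily; the pivot is off-centre, so unless the bolt is held the tray sags to about +0.12, empty or loaded. Holding it level takes at most 0.3 N m.
- bolt_head: Brass rectangular bolt head in the middle of the gap behind the front plate: 18 mm along the bolt (x), 14 mm between the side faces to grip (y), 30 mm tall (z). Origin: its centre, 33 mm behind the front plate's front face, 25 mm below the plates' tops; axes as the bracket's, tilted with the tray. Upright jaws closing on the sides with 30 N or more turn it level. Its shank is 12 mm thick.
- cell_left (a point): Centre of the floor of the left (+y) cell, 32 mm left of the bolt axis. White tray of three 60 x 60 mm cells in a row along y, 64 mm apart, walls 4 mm thick rising 30 mm over the cell floor; floors 34 mm above the worktop when level, cell centres 45 mm in front of the front plate; it hangs on a 46 mm wide strap just before the plate, top at 150 mm. Axes tilt with the tray.
- cell_middle (a point): Centre of the floor of the middle cell; its centre lies 32 mm to the right (-y) of the bolt axis.
- cell_right (a point): Centre of the floor of the right (-y) cell, 96 mm right of the bolt axis.
- bottle_purple: Loose brown dropper bottle, purple label band, white collar cap with black bulb: body 44 mm across, 84 mm tall with shoulder; cap 28 mm across from 80 mm up; 120 mm in all, 0.11 kg. Origin: centre of underside, z up. Starts left or right of the bracket. Grip it by the cap about 96 mm above its base; release it within 10 mm of the cell floor.
- bottle_blue: Loose brown dropper bottle, blue label band, otherwise alike: body 41 mm across, 77 mm tall; cap 26 mm across from 74 mm up; 110 mm in all, 0.09 kg. Origin: centre of underside, z up. Stands on the other side of the bracket. Grip it by the cap about 89 mm above its base.
- oil: Bystander: small brown bottle with black screw cap, 25 mm across, 61 mm tall, in front of the tray near the edge. Origin: centre of underside. Leave alone.
- dish: Bystander: red culture dish, 59 mm across, 15 mm tall, left of and behind the bracket. Origin: centre of underside. Leave alone.
- cup: Bystander: specimen cup with white lid, 65 mm across, 68 mm tall, to the right of the bracket. Origin: centre of underside. Leave alone.
There are look-alikes about, which are no part of the job. Leave any red or turquoise look-alike of the bottle_blue alone. What is shaped like the bottle_purple but red is not meant.

How it is judged:
By the outcome, as a careful person would: the job done as asked, in the order asked, and still so for the second after the job is handed in, while the arm keeps its last pose, push and grip.
It also fails if it takes over 46 s, if anything falls off the work surface, if the arm or the gripper's body presses on something with over 40 N, if the wrist force passes 120 N, or if a joint passes its speed limit or range.

## Working session

There is one attempt and no reset: what is moved stays moved. The work goes in short steps, Python scripts to look and compute and a tool call to move; the robot and the scene stay as the last step left them, time stands still between calls to the robot, and variables do not carry over. Pictures are saved under pics/ and viewed, and the job is handed in when it is done.

Besides the shell and the picture viewer there is one more tool, called after ">>>" as name(argument=value, ...), one argument or row to a line, values as JSON. arm_command: Moves the arm, as the interface text tells. Its arguments: {"type":"object","properties":{"rows":{"type":"array"}},"required":["rows"]}

```bash
mkdir -p pics; ls; cat > h.py <<'E'
import numpy as np, cv2
from workcell import readout, eyes, workorder
def shot(n,f):
    p=eyes.capture(n); cv2.imwrite('pics/'+f, p['color'][:,:,::-1]); return p
def proj(p,X):
    X=np.atleast_2d(X); c=X@np.array(p['R']).T+np.array(p['t']); return np.c_[p['fx']*c[:,0]/c[:,2]+p['cx'],p['fy']*c[:,1]/c[:,2]+p['cy']]
def ray(p,u,v):
    R=np.array(p['R']);t=np.array(p['t']);d=R.T@np.array([(u-p['cx'])/p['fx'],(v-p['cy'])/p['fy'],1]);return -R.T@t,d
def atz(p,u,v,z):
    o,d=ray(p,u,v); return o+d*(z-o[2])/d[2]
E
python3 - <<'E'
from h import *
s=readout.observe();print(s['time_s'],s['ee_pos'],s['tcp_rot'],s['width'])
for n in('side','top'):
    p=shot(n,n+'0.png'); print(n,{k:p[k] for k in p if k!='color'})
    for l in ['rack_stand','tray','bolt_head','bottle_purple','bottle_blue','oil','dish','cup']:
        print(l,[(round(m['confidence'],2),np.round(m['box'],1).tolist()) for m in eyes.masks_of(p,l)])
E
```

```text
pics
0.0 [ 0.14391491 -0.53052098  0.24948125] [ 2.0804197   0.27827326 -2.08056145] 1.0025422628576612
side {'fx': 494.2458985272655, 'fy': 494.2458985272655, 'cx': 279.27284445956724, 'cy': 207.93094461180524, 'R': array([[-0.82651269, -0.5628916 , -0.00546009],
       [-0.29085093,  0.43533061, -0.85199354],
       [ 0.48195695, -0.7025954 , -0.52352383]]), 't': array([0.54496165, 0.13675781, 1.1135606 ]), 'shot': 1}
rack_stand [(0.75, [274.6, 231.8, 103.9, 90.1])]
tray [(0.97, [286.1, 240.4, 79.4, 73.9])]
bolt_head [(0.69, [161.8, 263.4, 25.5, 20.5]), (0.6, [255.8, 202.4, 7.9, 3.5])]
bottle_purple [(0.9, [215.4, 276.4, 25.9, 52.5]), (0.83, [163.9, 292.1, 23.1, 53.9])]
bottle_blue [(0.8, [340.1, 200.9, 16.1, 42.7]), (0.77, [305.4, 199.1, 17.4, 39.9]), (0.77, [281.6, 205.9, 9.5, 41.3])]
oil [(0.54, [300.8, 288.8, 9.8, 27.1])]
dish [(0.6, [163.2, 263.6, 24.6, 16.6])]
cup [(0.92, [337.6, 174.6, 25.9, 32.3])]
top {'fx': 523.5232625488356, 'fy': 523.5232625488356, 'cx': 281.53604552515765, 'cy': 205.3240329264731, 'R': array([[-1.76989921e-02, -9.99842969e-01,  8.84733356e-04],
       [-9.96309471e-01,  1.75620978e-02, -8.40179165e-02],
       [ 8.39891853e-02, -2.36850066e-03, -9.96463851e-01]]), 't': array([0.23473831, 0.50221383, 1.51747425]), 'shot': 2}
rack_stand [(0.66, [262.1, 208.2, 68.7, 68.5])]
tray [(0.76, [263.8, 219.0, 73.4, 52.2])]
bolt_head []
bottle_purple [(0.81, [202.1, 206.4, 19.5, 17.4]), (0.47, [172.4, 188.9, 18.4, 13.0])]
bottle_blue [(0.77, [307.0, 188.1, 17.7, 11.3]), (0.67, [337.7, 197.9, 14.2, 14.8]), (0.51, [345.6, 225.1, 20.2, 10.9])]
oil []
dish [(0.66, [208.1, 151.9, 21.4, 17.3])]
cup [(0.78, [399.6, 195.3, 25.4, 24.4])]
```

```bash
python3 - <<'E'
import cv2
a=cv2.imread('pics/side0.png')[140:340,130:400]; cv2.imwrite('pics/sidec.png',cv2.resize(a,None,fx=2.95,fy=2.95,interpolation=cv2.INTER_CUBIC))
a=cv2.imread('pics/top0.png')[120:320,150:420]; cv2.imwrite('pics/topc.png',cv2.resize(a,None,fx=2.95,fy=2.95,interpolation=cv2.INTER_CUBIC))
E
```

```text
(no output)
```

View pics/sidec.png

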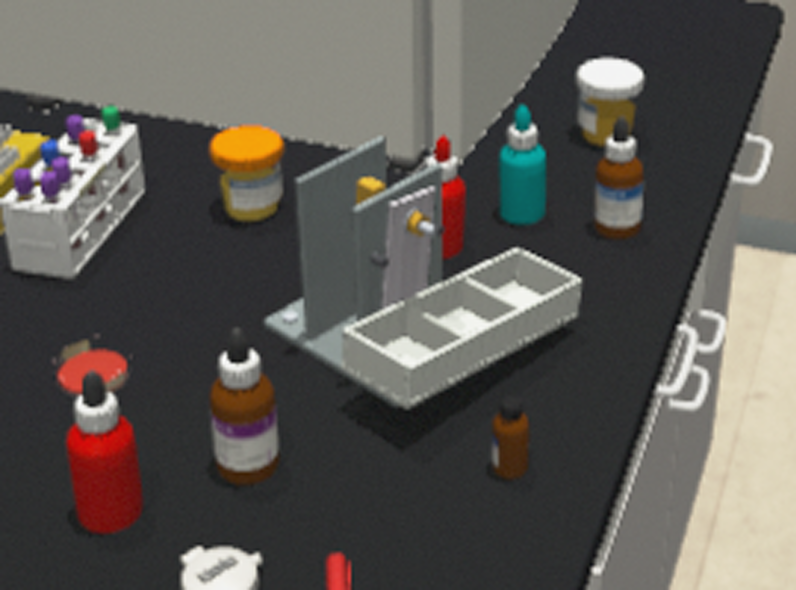

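View pics/topc.png

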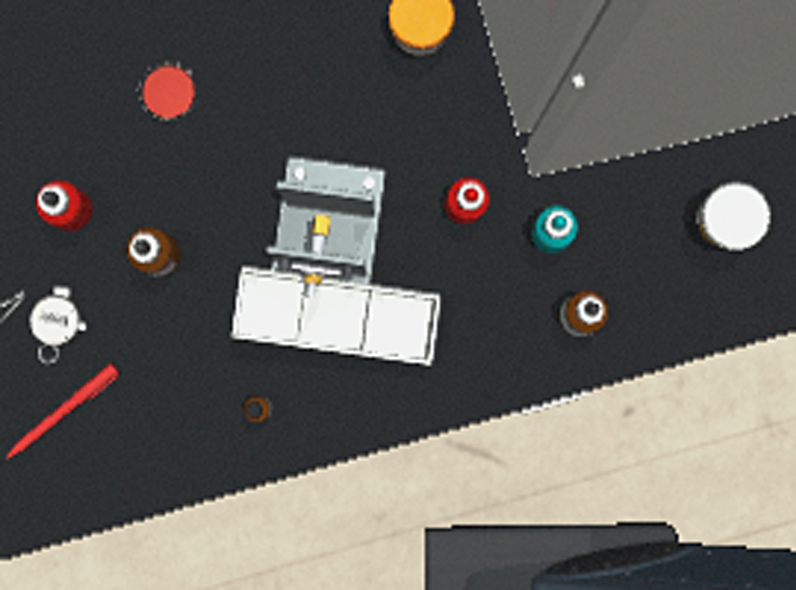

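View pics/side0.png

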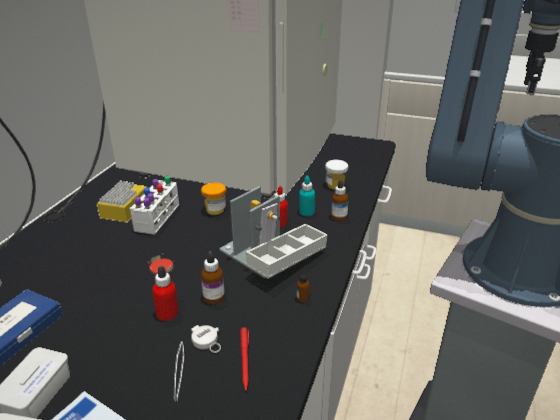

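View pics/top0.png

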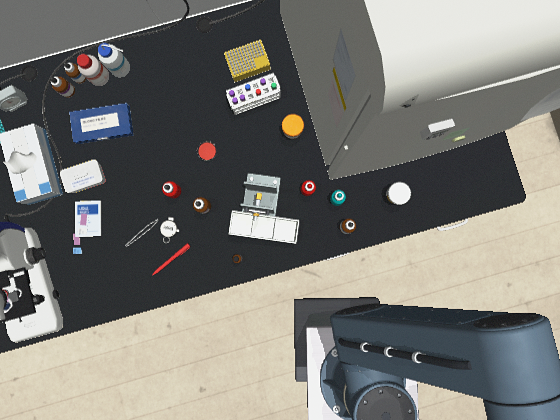

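```bash
cat > fit.py <<'E'
from h import *
from scipy.optimize import least_squares
def cyl(x,y,segs,n=40):
    a=np.linspace(0,2*np.pi,n,endpoint=False);P=[]
    for r,z in segs: P.append(np.c_[x+r*np.cos(a),y+r*np.sin(a),np.full(n,z)])
    return np.vstack(P)
PUR=[(.022,0),(.022,.072),(.014,.084),(.014,.1),(.006,.118)]
BLU=[(.0205,0),(.0205,.066),(.013,.077),(.013,.092),(.006,.108)]
def bb(p,X):
    q=proj(p,X);lo=q.min(0);hi=q.max(0);return np.r_[(lo+hi)/2,hi-lo]
def fitb(pics,boxes,segs,x0):
    f=lambda v:np.concatenate([(bb(p,cyl(v[0],v[1],segs))-b)[:4]*[1,1,.3,.3] for p,b in zip(pics,boxes)])
    r=least_squares(f,x0,loss='soft_l1');return r.x,f(r.x)
E
python3 - <<'E'
from fit import *
ps=eyes.capture('side');pt=eyes.capture('top')
def near(p,l,c):
    m=eyes.masks_of(p,l);m=[k for k in m if np.hypot(k['box'][0]-c[0],k['box'][1]-c[1])<12];
    return m[0]['box'] if m else None
for l,segs,cs,ct in(('bottle_purple',PUR,(213,278),(201,206)),('bottle_blue',BLU,(340,201),(348,226))):
    bs=near(ps,l,cs);bt=near(pt,l,ct);print(l,bs,bt)
    for pics,b in(([ps,pt],[bs,bt]),([ps],[bs]),([pt],[bt])):
        x,r=fitb(pics,b,segs,atz(pt,*ct,.05)[:2]);print(np.round(x,4),np.round(r,1))
for n,c,z in(('cup',(399,194),.07),('dish',(207,151),.015),('oil',(237,258),.06),('turq',(339,196),.1),('red',(309,186),.1),('redbig',(170,188),.1)):print(n,atz(pt,*c,z).round(3))
for p,n in((ps,'s'),(pt,'t')):
    c=p['color'][:,:,::-1]
    a=c[180:280,215:335] if n=='s' else c[165:250,220:306]
    k=6.6 if n=='s' else 7
    cv2.imwrite(f'pics/br_{n}.png',cv2.resize(a,None,fx=k,fy=k,interpolation=cv2.INTER_CUBIC))
a=np.hstack([cv2.resize(ps['color'][250:310,190:240],(400,480),interpolation=cv2.INTER_CUBIC),cv2.resize(ps['color'][175:235,315:365],(400,480),interpolation=cv2.INTER_CUBIC)])
cv2.imwrite('pics/bott.png',a[:,:,::-1])
E
```

```text
bottle_purple [217.1, 276.1, 31.1, 53.0] [201.8, 205.2, 21.5, 17.7]
[0.5075 0.4527] [-0.7  0.4 -2.2  0.4  1.5  0.5 -0.8 -0.2]
[0.5071 0.4509] [-0.   0.  -2.2  0.3]
[0.5089 0.4572] [-0.  -0.  -0.8 -0.2]
bottle_blue [341.6, 201.1, 17.5, 44.1] [347.4, 224.1, 18.6, 13.6]
[0.4421 0.0357] [-0.9 -0.7 -0.  -0.8  0.1  1.6 -0.5  0.5]
[0.4385 0.0375] [ 0.   0.  -0.  -0.8]
[0.4467 0.0359] [ 0.   0.  -0.5  0.5]
cup [ 0.529 -0.109  0.07 ]
dish [0.673 0.445 0.015]
oil [0.355 0.355 0.06 ]
turq [0.523 0.065 0.1  ]
red [0.552 0.148 0.1  ]
redbig [0.554 0.537 0.1  ]
```

View pics/br_s.png

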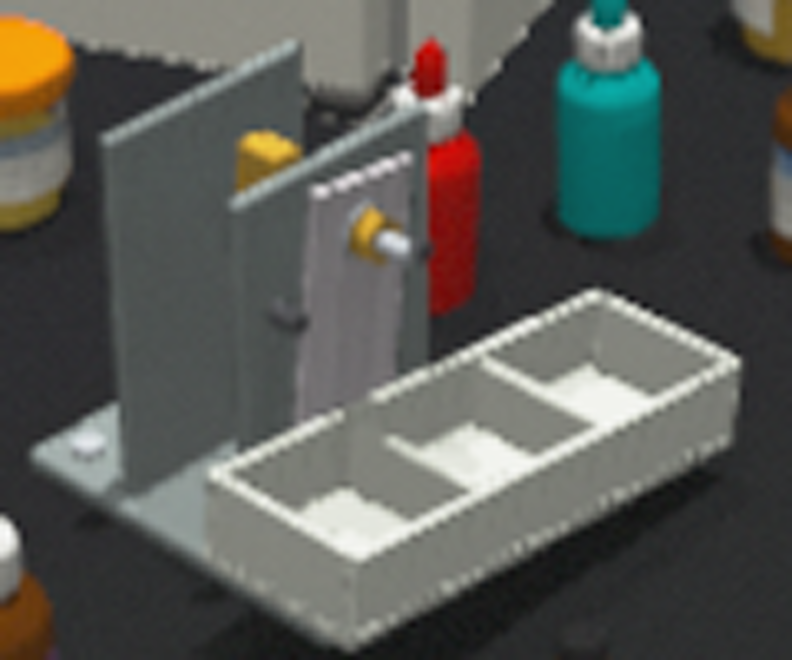

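View pics/br_t.png

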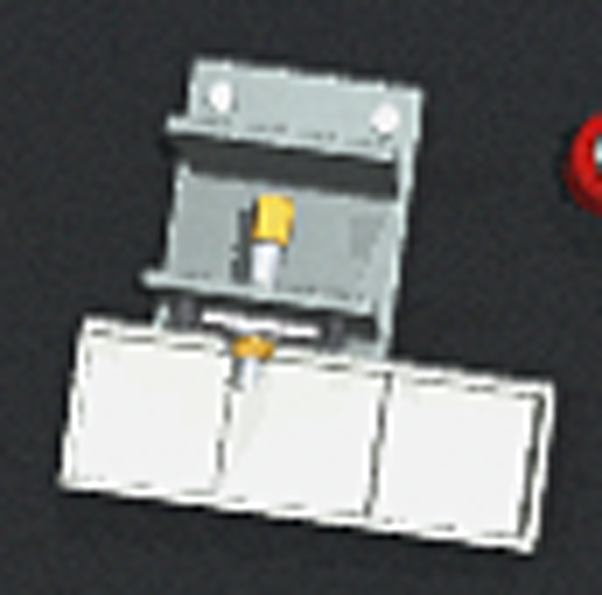

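View pics/bott.png

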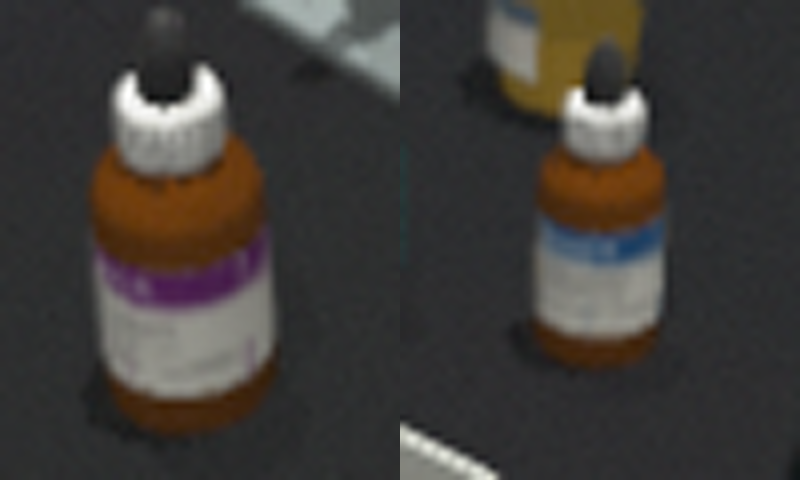

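```bash
cat > brk.py <<'E'
from fit import *
def loc(v,P,tilt=None):
    P=np.array(P,float)
    if tilt is not None:
        c,s=np.cos(tilt),np.sin(tilt);y=P[:,1];z=P[:,2]-.13
        P=np.c_[P[:,0],y*c-z*s,.13+y*s+z*c]
    c,s=np.cos(v[2]),np.sin(v[2])
    return np.c_[v[0]+P[:,0]*c-P[:,1]*s,v[1]+P[:,0]*s+P[:,1]*c,P[:,2]]
plate=[(.003,.045,.155),(.003,-.045,.155),(.063,.045,.155),(.063,-.045,.155)]
rim=[(-.011,.066,.064),(-.011,-.13,.064),(-.079,-.13,.064),(-.079,.066,.064)]
E
python3 - <<'E'
from brk import *
ps=eyes.capture('side');pt=eyes.capture('top')
S=lambda L:np.array(L)/6.6+[215,180]
T=lambda L:np.array(L)/7+[220,165]
oS=np.r_[S([(240,203),(425,110),(110,136),(296,42)]),S([(208,475),(597,290),(740,360),(352,560)])]
oT=np.r_[T([(150,280),(380,308),(175,127),(400,157)]),T([(82,318),(553,383),(533,550),(60,488)])]
def res(v,a=True,b=True):
    X=np.r_[loc(v,plate),loc(v,rim,v[3])];r=[]
    if a:r.append(proj(ps,X)-oS)
    if b:r.append(proj(pt,X)-oT)
    return np.concatenate(r).ravel()
x0=[.45,.3,0,.12]
for a,b in((1,1),(1,0),(0,1)):
    r=least_squares(res,x0,args=(a,b),loss='soft_l1');print(np.round(r.x,4),np.round(r.fun.std(),2))
    if a and b:print(np.round(res(r.x).reshape(-1,2),1).tolist())
v=r.x
for n,cs,ct,z in(('pur',(211.2,265.6),(198.1,203.4),.1),('blu',(340.6,191.2),(350,224.7),.092)):
    x=least_squares(lambda q:np.r_[proj(ps,[[q[0],q[1],z-.008]])[0]-cs,proj(pt,[[q[0],q[1],z]])[0]-ct],[.45,.2]);print(n,x.x.round(4),x.fun.round(1))
im=[]
E
```

```text
[ 0.4903  0.2932 -0.1498  0.1321] 0.83
[[-0.2, 0.1], [0.9, -1.7], [0.1, 0.4], [1.1, -0.3], [0.8, -0.9], [0.5, 0.1], [1.2, 0.4], [2.1, -0.4], [-1.3, -0.8], [-0.9, -0.4], [-1.8, -1.0], [-0.8, -0.9], [-0.2, -0.2], [0.1, 0.0], [-0.1, -0.4], [-0.4, -0.7]]
[ 0.4915  0.2952 -0.1548  0.1241] 0.65
[ 0.4885  0.2898 -0.1448  0.1756] 0.27
pur [0.5077 0.4621] [ 0.2 -1.5 -1.3  0.5]
blu [0.4425 0.0385] [ 0.5 -1.7 -1.   0. ]
```

```bash
cat > ov.py <<'E'
from brk import *
def crop(p,c,w,k,draw,f):
    x0,y0=int(c[0]-w[0]/2),int(c[1]-w[1]/2)
    a=cv2.resize(p['color'][y0:y0+w[1],x0:x0+w[0],::-1],None,fx=k,fy=k,interpolation=cv2.INTER_CUBIC)
    for X,closed,col in draw:
        q=((proj(p,X)-[x0-.5,y0-.5])*k).astype(int)
        cv2.polylines(a,[q.reshape(-1,1,2)],closed,col,1,cv2.LINE_AA)
    if f: cv2.imwrite(f,a)
    return a
def bdraw(x,y,segs,col=(0,255,0)): return [(cyl(x,y,[s]),True,col) for s in segs]
E
python3 - <<'E'
from ov import *
ps=eyes.capture('side');pt=eyes.capture('top')
P=(.5085,.457);B=(.4425,.0375);v=(.4903,.2932,-.15);t=.125
out=[]
for n,(xy,seg) in dict(p=(P,PUR),b=(B,BLU)).items():
    for p in(ps,pt):
        c=proj(p,[[*xy,.05]])[0]; out.append(crop(p,c,(50,60),8 if p is ps else 8,bdraw(*xy,seg),None))
cv2.imwrite('pics/ovb.png',cv2.resize(np.vstack([np.hstack(out[:2]),np.hstack(out[2:])]),(500,600)))
d=[(loc(v,[(a,.045,.155),(a,-.045,.155),(a+.006,-.045,.155),(a+.006,.045,.155)]),True,(0,255,0)) for a in(0,.06)]
d+=[(loc(v,rim,t),True,(0,0,255))]
bh=[(.024,.007,.145),(.042,.007,.145),(.042,-.007,.145),(.024,-.007,.145)]
d+=[(loc(v,bh,t),True,(255,0,255))]
crop(ps,(275,230),(120,90),6.6,d,'pics/ovs.png');crop(pt,(263,207),(100,80),7.5,d,'pics/ovt.png')
E
```

```text
(no output)
```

View pics/ovb.png

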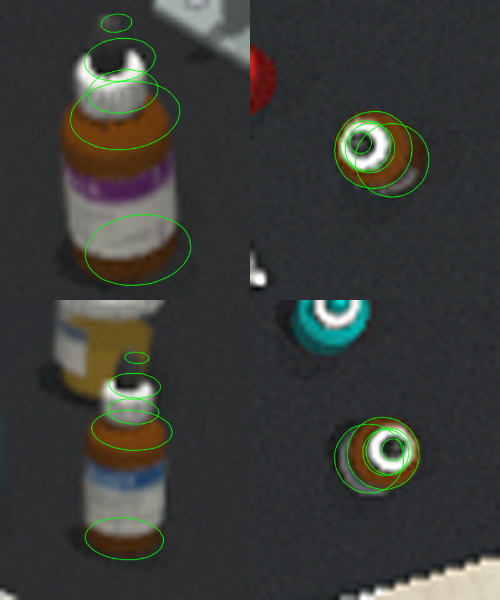

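View pics/ovs.png

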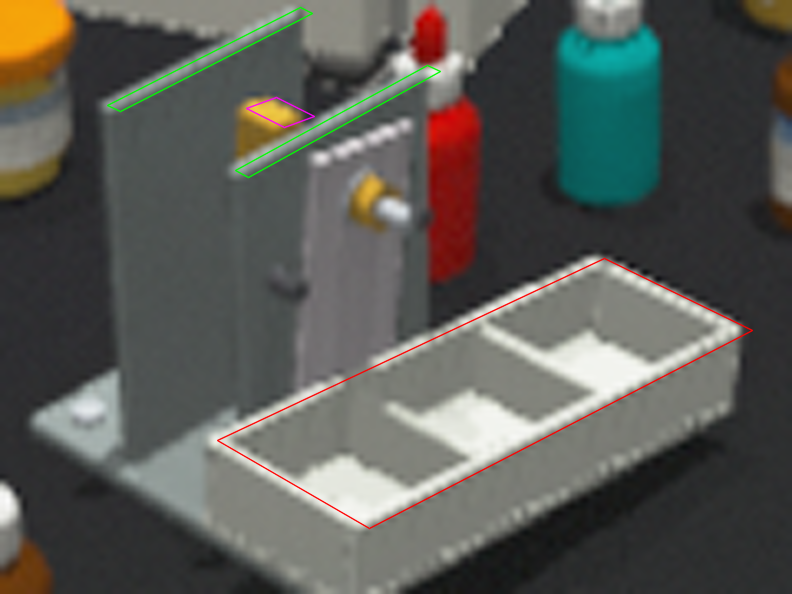

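View pics/ovt.png

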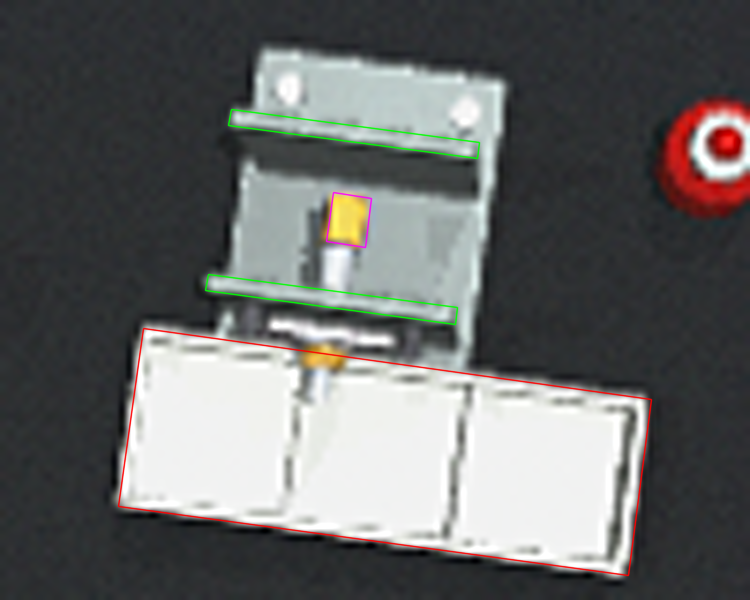

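```bash
cat > go.py <<'E'
from brk import *
from scipy.spatial.transform import Rotation as Ro
def goal(pos,a,s=None):
    s=s or readout.observe()
    R0=Ro.from_rotvec(s['tcp_rot']).as_matrix()
    best=None
    for aa in(a,a+np.pi):
        x=np.array([0,0,-1.]);y=np.array([np.cos(aa),np.sin(aa),0]);R=np.c_[x,y,np.cross(x,y)]
        w=Ro.from_matrix(R0.T@R).as_rotvec()
        if best is None or np.linalg.norm(w)<np.linalg.norm(best):best=w
    d=R0.T@(np.array(pos)-s['ee_pos'])
    return (d/.03).round(2).tolist(),(np.degrees(best)/5).round(2).tolist()
def st():
    s=readout.observe();R=Ro.from_rotvec(s['tcp_rot']).as_matrix()
    print('t',round(s['time_s'],2),'pos',np.round(s['ee_pos'],4),'y',R[:,1].round(3),'z',R[:,2].round(3),'w',round(float(s['width']),3),'F',np.round(s['force'],1),'T',np.round(s['wrist_torque'],2),'q',np.round(s['qpos'],2));return s
E
python3 - <<'E'
from go import *
st()
v=(.4915,.294,-.15)
print(loc(v,[(-.045,-.096,.034),(-.045,.032,.034)],.12), loc(v,[(.033,0,.13)]))
print(goal((.4435,.038,.25),np.pi/2))
print(goal((.4435,.038,.25),np.pi/2-.15))
pt=eyes.capture('top');print([atz(pt,*c,0).round(3) for c in((330,178),(280,0),(510,125))])
E
```

```text
t 1.4 pos [ 0.144  -0.5308  0.25  ] y [ 0.262 -0.965  0.   ] z [-0.965 -0.262  0.   ] w 1.0 F [-0.6 -0.3  0. ] T [-0.01  0.    0.03] q [-1.39  0.35  1.65 -0.    1.14 -0.08]
[[0.43447981 0.21784864 0.023198  ]
 [0.45347033 0.34350118 0.03852116]] [[0.52412945 0.28906854 0.13      ]]
([-0.0, -15.69, -14.6], [3.03, 0.0, -0.0])
([-0.0, -15.69, -14.6], [4.75, 0.0, -0.0])
[array([0.588, 0.079, 0.   ]), array([1.143, 0.219, 0.   ]), array([ 0.739, -0.468,  0.   ])]
```

>>> arm_command(
  rows=[
    [[0,-8,-7.4],[2.4,0,0],1],
    [[0,-8,-7.4],[2.4,0,0],1],
    [[0,-8,-7.4],[2.4,0,0],1],
    [[0,-8,-7.4],[2.4,0,0],1],
    [[0,-8,-7.4],[2.4,0,0],1],
    [[0,-8,-7.4],[2.4,0,0],1],
    [[0,-8,-7.4],[2.4,0,0],1],
    [[0,-8,-7.4],[2.4,0,0],1],
    [[0,-8,-7.4],[2.4,0,0],1],
    [[0,-8,-7.4],[2.4,0,0],1],
    [[0,-8,-7.4],[2.4,0,0],1],
    [[0,-8,-7.4],[2.4,0,0],1],
  ],
)

```text
time_s: 2.45
ee_pos: [0.2952, -0.2419, 0.25]
tcp_rot: [2.194, 0.059, -2.194]
force: [-0.7, 0.0, 0.1]
width: 1.001
```

```bash
python3 - <<'E'
from go import *
st();print(goal((.4435,.038,.2),np.pi/2-.15))
E
```

```text
t 2.45 pos [ 0.2952 -0.2419  0.25  ] y [ 0.054 -0.999  0.   ] z [-0.999 -0.054 -0.   ] w 1.001 F [-0.7  0.   0.1] T [0.01 0.02 0.01] q [-0.81  0.03  2.05 -0.    1.06  0.71]
([1.67, -9.05, -5.44], [2.34, -0.0, -0.0])
```

>>> arm_command(
  rows=[
    [[1.67,-9.05,-5.44],[2.34,0,0],1],
    [[1.67,-9.05,-5.44],[2.34,0,0],1],
    [[1.67,-9.05,-5.44],[2.34,0,0],1],
    [[1.67,-9.05,-5.44],[2.34,0,0],1],
    [[1.67,-9.05,-5.44],[2.34,0,0],1],
    [[1.67,-9.05,-5.44],[2.34,0,0],1],
    [[1.67,-9.05,-5.44],[2.34,0,0],1],
    [[1.67,-9.05,-5.44],[2.34,0,0],1],
    [[1.67,-9.05,-5.44],[2.34,0,0],1],
    [[1.67,-9.05,-5.44],[2.34,0,0],1],
    [[1.67,-9.05,-5.44],[2.34,0,0],1],
    [[1.67,-9.05,-5.44],[2.34,0,0],1],
  ],
)

```text
time_s: 3.45
ee_pos: [0.4431, 0.0375, 0.1999]
tcp_rot: [-2.143, 0.162, 2.143]
force: [0.4, 0.2, 0.2]
width: 1.002
```

```bash
python3 - <<'E'
from go import *
from ov import crop
st();print(goal((.4435,.038,.089),np.pi/2-.15))
s=eyes.capture('side');t=eyes.capture('top')
a=crop(s,(340,180),(80,100),6,[],None);b=crop(t,(340,215),(66,100),6,[],None)
cv2.imwrite('pics/a1.png',np.hstack([a,b])[:600,:800])
E
```

```text
t 3.45 pos [0.4431 0.0375 0.1999] y [-0.15  -0.989  0.   ] z [-0.989  0.15   0.   ] w 1.002 F [0.4 0.2 0.2] T [ 0.   -0.02 -0.02] q [-0.02  0.23  1.96 -0.    0.95  1.7 ]
([3.7, -0.02, -0.01], [-0.01, 0.0, -0.0])
```

View pics/a1.png

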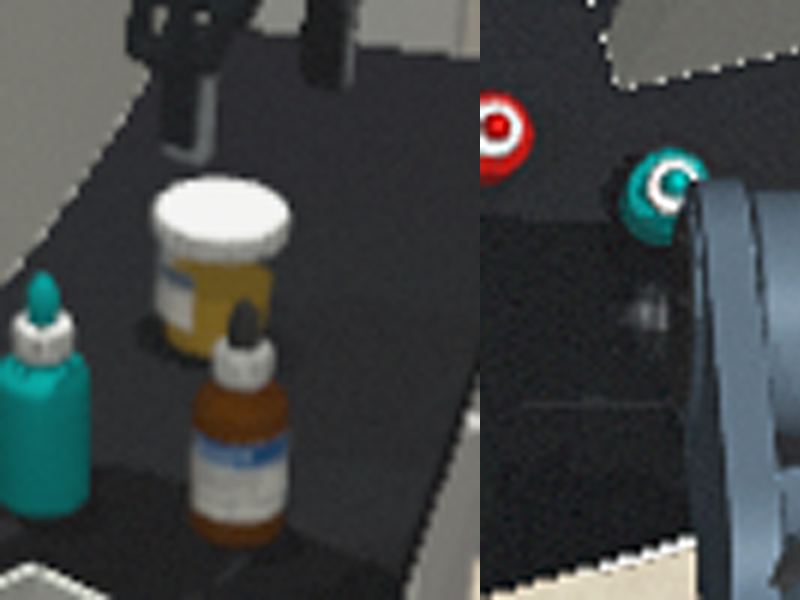

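```bash
python3 - <<'E'
from go import *
from ov import crop,bdraw
s=st();p=eyes.capture('side')
R=Ro.from_rotvec(s['tcp_rot']).as_matrix();d=[]
for sg in(1,-1):
    # pad rectangle inner face
    P=[s['ee_pos']+R@np.array([x,sg*.0425,z]) for x,z in((-.014,-.011),(.006,-.011),(.006,.011),(-.014,.011))]
    d.append((np.array(P),True,(0,255,0)))
d+=bdraw(.4435,.038,BLU,(255,0,255))
crop(p,(340,165),(80,100),6,d,'pics/a2.png')
E
```

```text
t 3.55 pos [0.4432 0.0377 0.2002] y [-0.151 -0.989  0.   ] z [-0.989  0.151 -0.   ] w 1.0 F [-0.7  0.5 -0.3] T [ 0.01 -0.02  0.02] q [-0.02  0.23  1.96 -0.    0.95  1.7 ]
```

View pics/a2.png

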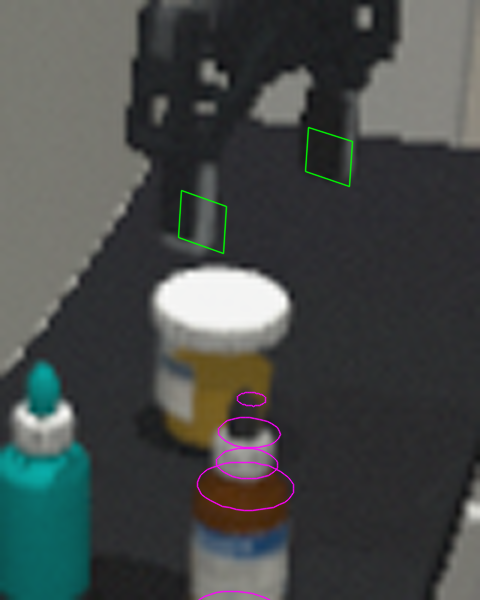

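>>> arm_command(
  rows=[
    [[1,0,0],[0,0,0],1],
    [[2,0,0],[0,0,0],1],
    [[3,0,0],[0,0,0],1],
    [[3.7,0,0],[0,0,0],1],
    [[3.7,0,0],[0,0,0],1],
    [[3.7,0,0],[0,0,0],0.6],
    [[3.7,0,0],[0,0,0],0.45],
    [[3.7,0,0],[0,0,0],0],
    [[3.7,0,0],[0,0,0],0],
    [[3.7,0,0],[0,0,0],0],
    [[3.7,0,0],[0,0,0],0],
    [[3.7,0,0],[0,0,0],0],
  ],
)

```text
time_s: 4.6
ee_pos: [0.4448, 0.0388, 0.0905]
tcp_rot: [-2.148, 0.16, 2.14]
force: [-0.6, -2.3, 13.3]
width: 0.27
```

```bash
python3 - <<'E'
from go import *
from ov import crop,bdraw
s=st();p=eyes.capture('side')
crop(p,(340,190),(80,100),6,bdraw(s['ee_pos'][0],s['ee_pos'][1],BLU,(255,0,255)),'pics/a3.png')
E
```

```text
t 4.6 pos [0.4448 0.0388 0.0905] y [-0.148 -0.989 -0.   ] z [-0.989  0.148 -0.004] w 0.27 F [-0.6 -2.3 13.3] T [-0.43  0.06 -0.03] q [-0.02  0.42  2.04 -0.    0.67  1.7 ]
```

View pics/a3.png

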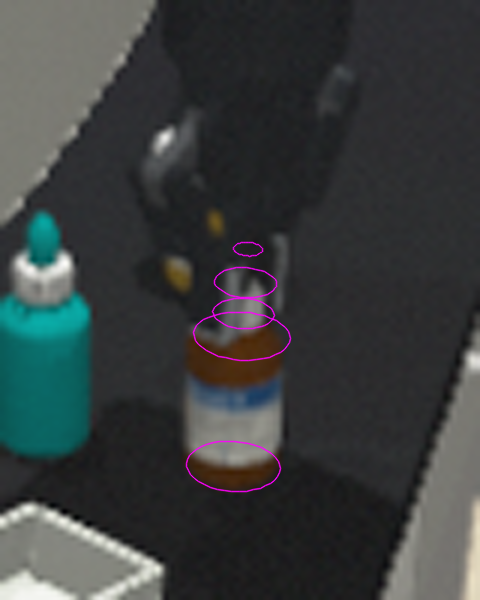

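>>> arm_command(
  rows=[
    [[-0.5,0,0],[0,0,0],0],
    [[-1,0,0],[0,0,0],0],
    [[-1.5,0,0],[0,0,0],0],
    [[-2.2,0,0],[0,0,0],0],
    [[-3,0,0],[0,0,0],0],
    [[-3.6,0,0],[0,0,0],0],
    [[-3.6,0,0],[0,0,0],0],
    [[-3.6,0,0],[0,0,0],0],
  ],
)

```text
time_s: 5.32
ee_pos: [0.4436, 0.0391, 0.1977]
tcp_rot: [-2.147, 0.16, 2.142]
force: [0.5, 1.4, -1.0]
width: 0.266
```

```bash
python3 - <<'E'
from go import *
from ov import crop,bdraw
s=st();p=eyes.capture('side')
e=s['ee_pos']
d=[(X+[0,0,e[2]-.0905],c,k) for X,c,k in bdraw(e[0],e[1],BLU,(255,0,255))]
crop(p,(340,160),(80,100),6,d,'pics/a4.png')
print(goal((.4345,.2178,.197),np.pi/2-.15))
E
```

```text
t 5.32 pos [0.4436 0.0391 0.1977] y [-0.148 -0.989 -0.   ] z [-0.989  0.148 -0.002] w 0.266 F [ 0.5  1.4 -1. ] T [-0.01 -0.01 -0.07] q [-0.02  0.23  1.97  0.    0.94  1.7 ]
([-0.01, -5.85, 1.17], [0.01, -0.0, 0.0])
```

View pics/a4.png

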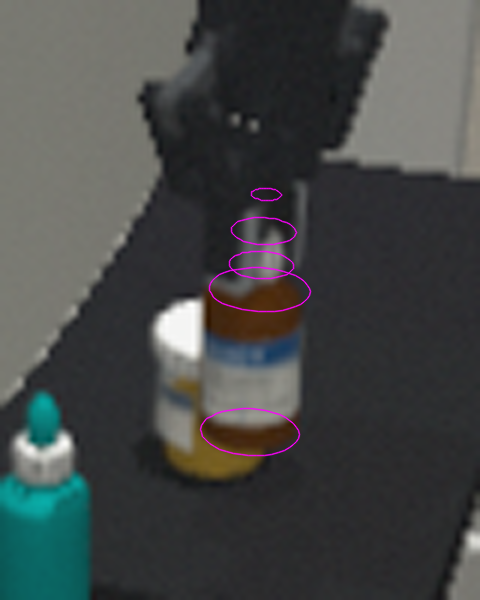

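>>> arm_command(
  rows=[
    [[0,-0.8,0.2],[0,0,0],0],
    [[0,-1.7,0.4],[0,0,0],0],
    [[0,-2.6,0.5],[0,0,0],0],
    [[0,-3.5,0.7],[0,0,0],0],
    [[0,-4.4,0.9],[0,0,0],0],
    [[0,-5.2,1.05],[0,0,0],0],
    [[0.3,-5.85,1.17],[0,0,0],0],
    [[0.8,-5.85,1.17],[0,0,0],0],
    [[1.25,-5.85,1.17],[0,0,0],0],
    [[1.25,-5.85,1.17],[0,0,0],0],
    [[1.25,-5.85,1.17],[0,0,0],0],
  ],
)

```text
time_s: 6.28
ee_pos: [0.434, 0.2175, 0.1583]
tcp_rot: [-2.142, 0.161, 2.147]
force: [0.3, 0.3, -0.9]
width: 0.266
```

```bash
cat > chk.py <<'E'
from go import *
from ov import crop,bdraw
import sys
v=(.4915,.294,-.15)
def chk(seg,h,tilt,f,c=None,yc=-.096):
    s=st();e=s['ee_pos'];out=[]
    d=[(X+[0,0,e[2]-h],cc,k) for X,cc,k in bdraw(e[0],e[1],seg,(255,0,255))[:1]]
    d+=[(loc(v,rim,tilt),True,(0,0,255)),(loc(v,[(a,y,.064) for a,y in((-.015,yc+.03),(-.015,yc-.03),(-.075,yc-.03),(-.075,yc+.03))],tilt),True,(0,255,0))]
    p=eyes.capture('side');a=crop(p,c or (285,225),(110,100),6,d,None)
    p=eyes.capture('top');b=crop(p,(263,207),(100,100),6,d,None)
    cv2.imwrite(f,cv2.resize(np.hstack([a,b]),(800,381),interpolation=cv2.INTER_AREA))
    cv2.imwrite(f.replace('.png','s.png'),a)
E
python3 - <<'E'
from chk import *
chk(BLU,.0895,.12,'pics/a5.png')
print(goal((.4345,.2178,.118),np.pi/2-.15))
E
```

```text
t 6.28 pos [0.434  0.2175 0.1583] y [-0.148 -0.989  0.001] z [-0.989  0.148  0.003] w 0.266 F [ 0.3  0.3 -0.9] T [ 0.02 -0.01  0.04] q [ 0.37  0.36  1.9  -0.    0.88  2.09]
([1.39, -0.0, 0.01], [0.01, 0.0, -0.0])
```

View pics/a5s.png

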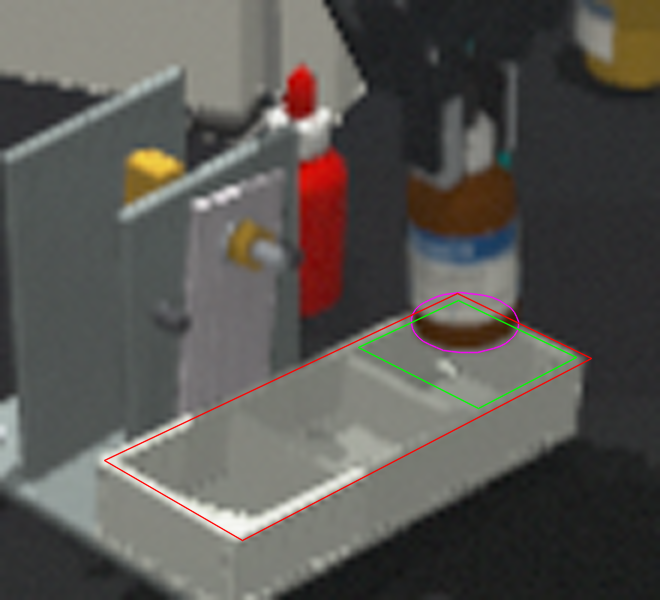

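>>> arm_command(
  rows=[
    [[0.3,0,0],[0,0,0],0],
    [[0.6,0,0],[0,0,0],0],
    [[0.9,0,0],[0,0,0],0],
    [[1.15,0,0],[0,0,0],0],
    [[1.35,0,0],[0,0,0],0],
    [[1.35,0,0],[0,0,0],0],
    [[1.35,0,0],[0,0,0],0],
  ],
)

```text
time_s: 6.97
ee_pos: [0.4345, 0.2177, 0.1185]
tcp_rot: [-2.143, 0.16, 2.145]
force: [0.2, 0.8, -0.7]
width: 0.267
```

```bash
python3 - <<'E'
from chk import *
chk(BLU,.0895,.12,'pics/a6.png')
E
```

```text
t 6.97 pos [0.4345 0.2177 0.1185] y [-0.148 -0.989  0.   ] z [-0.989  0.148  0.001] w 0.267 F [ 0.2  0.8 -0.7] T [ 0.02 -0.03  0.02] q [0.37 0.43 1.93 0.   0.79 2.09]
```

View pics/a6s.png

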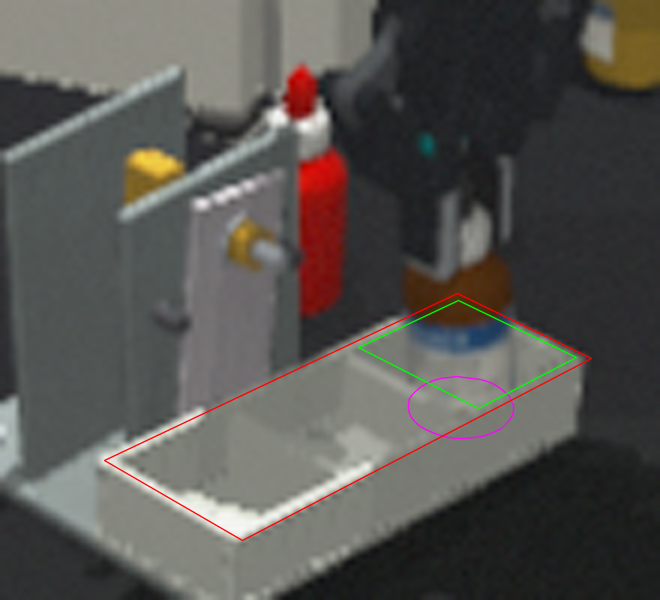

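>>> arm_command(
  rows=[
    [[0.08,0,0],[0,0,0],0],
    [[0.08,0,0],[0,0,0],0],
    [[0.08,0,0],[0,0,0],0.35],
    [[0.08,0,0],[0,0,0],0.42],
    [[0.08,0,0],[0,0,0],0.5],
    [[0.08,0,0],[0,0,0],0.6],
    [[0.08,0,0],[0,0,0],0.65],
    [[-0.5,0,0],[0,0,0],0.65],
    [[-1.5,0,0],[0,0,0],0.65],
    [[-2.5,0,0],[0,0,0],0.65],
    [[-3.3,0,0],[0,0,0],0.8],
    [[-3.3,0,0],[0,0,0],1],
  ],
)

```text
time_s: 8.07
ee_pos: [0.4364, 0.2185, 0.2224]
tcp_rot: [-2.15, 0.156, 2.136]
force: [0.3, 1.1, 1.3]
width: 0.91
```

```bash
python3 - <<'E'
from chk import *
chk(BLU,.0895,.12,'pics/a7.png')
for p in((.45,.344,.25),(.509,.459,.21),(.509,.459,.097)):print(goal(p,np.pi/2-.15))
E
```

```text
t 8.07 pos [0.4364 0.2185 0.2224] y [-0.148 -0.989 -0.004] z [-0.989  0.148 -0.006] w 0.91 F [0.3 1.1 1.3] T [-0.   -0.03  0.01] q [0.37 0.27 1.84 0.   1.02 2.09]
([-1.05, -4.23, 0.12], [0.01, -0.02, 0.01])
([0.29, -8.31, -1.25], [0.01, -0.02, 0.01])
([4.06, -8.31, -1.25], [0.01, -0.02, 0.01])
```

View pics/a7s.png

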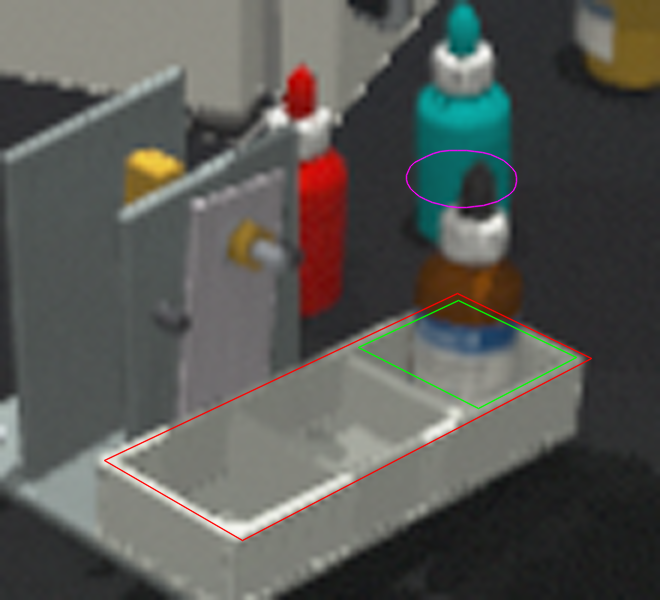

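>>> arm_command(
  rows=[
    [[-0.3,-0.8,-0.1],[0,0,0],0.75],
    [[-0.3,-1.6,-0.2],[0,0,0],0.75],
    [[-0.3,-2.5,-0.3],[0,0,0],0.75],
    [[-0.3,-3.4,-0.5],[0,0,0],0.75],
    [[-0.3,-4.3,-0.6],[0,0,0],0.75],
    [[-0.3,-5.2,-0.7],[0,0,0],0.75],
    [[-0.3,-6.1,-0.9],[0,0,0],0.75],
    [[-0.2,-7,-1],[0,0,0],0.75],
    [[-0.1,-7.7,-1.15],[0,0,0],0.75],
    [[0,-8.31,-1.25],[0,0,0],0.75],
    [[0,-8.31,-1.25],[0,0,0],0.75],
    [[0,-8.31,-1.25],[0,0,0],0.75],
  ],
)

```text
time_s: 9.17
ee_pos: [0.5081, 0.4589, 0.2155]
tcp_rot: [-2.143, 0.161, 2.148]
force: [0.1, -0.3, -0.3]
width: 0.75
```

```bash
python3 - <<'E'
from go import *
from ov import crop,bdraw
s=st();p=eyes.capture('side');R=Ro.from_rotvec(s['tcp_rot']).as_matrix()
w=.0425*s['width'];x0=.019-13e-3*s['width']
d=[]
for sg in(1,-1):
    d.append((np.array([s['ee_pos']+R@np.array([x,sg*w,z]) for x,z in((x0-.02,-.011),(x0,-.011),(x0,.011),(x0-.02,.011))]),True,(0,255,0)))
d+=bdraw(.509,.459,PUR,(255,0,255))
crop(p,(215,260),(100,100),6,d,'pics/b1.png')
print(goal((.509,.459,.097),np.pi/2-.15))
E
```

```text
t 9.17 pos [0.5081 0.4589 0.2155] y [-0.147 -0.989  0.002] z [-0.989  0.147  0.002] w 0.75 F [ 0.1 -0.3 -0.3] T [-0.05 -0.   -0.  ] q [ 0.67  0.63  1.29 -0.    1.22  2.39]
([3.97, -0.04, -0.03], [0.02, 0.02, -0.02])
```

View pics/b1.png

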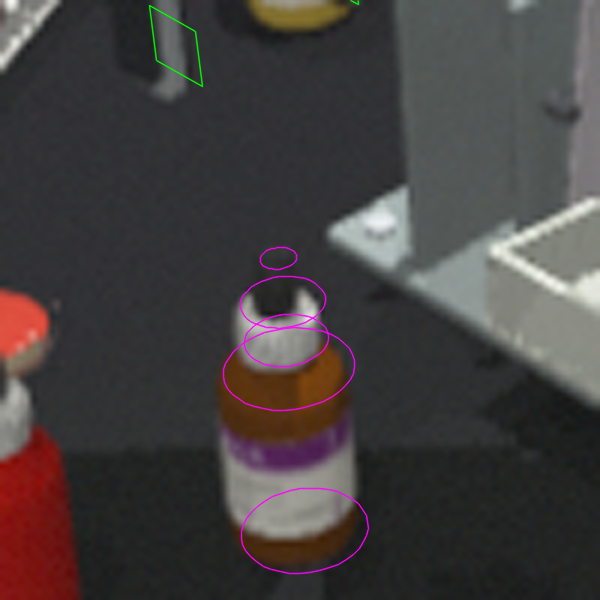

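>>> arm_command(
  rows=[
    [[0.9,0,0],[0,0,0],0.75],
    [[1.8,0,0],[0,0,0],0.75],
    [[2.7,0,0],[0,0,0],0.75],
    [[3.5,-0.03,-0.03],[0,0,0],0.75],
    [[3.9,-0.03,-0.03],[0,0,0],0.75],
    [[3.9,-0.03,-0.03],[0,0,0],0.6],
    [[3.9,-0.03,-0.03],[0,0,0],0.45],
    [[3.9,-0.03,-0.03],[0,0,0],0],
    [[3.9,-0.03,-0.03],[0,0,0],0],
    [[3.9,-0.03,-0.03],[0,0,0],0],
    [[3.9,-0.03,-0.03],[0,0,0],0],
  ],
)

```text
time_s: 10.13
ee_pos: [0.5105, 0.46, 0.103]
tcp_rot: [-2.146, 0.158, 2.141]
force: [-0.5, -2.0, 7.4]
width: 0.284
```

```bash
python3 - <<'E'
from go import *
from ov import crop,bdraw
s=st();p=eyes.capture('side')
crop(p,(215,260),(100,100),6,bdraw(s['ee_pos'][0],s['ee_pos'][1],PUR,(255,0,255)),'pics/b2.png')
E
```

```text
t 10.13 pos [0.5105 0.46   0.103 ] y [-0.148 -0.989 -0.002] z [-0.989  0.148 -0.002] w 0.284 F [-0.5 -2.   7.4] T [-0.29  0.07  0.01] q [ 0.67  0.75  1.37 -0.    1.01  2.39]
```

View pics/b2.png

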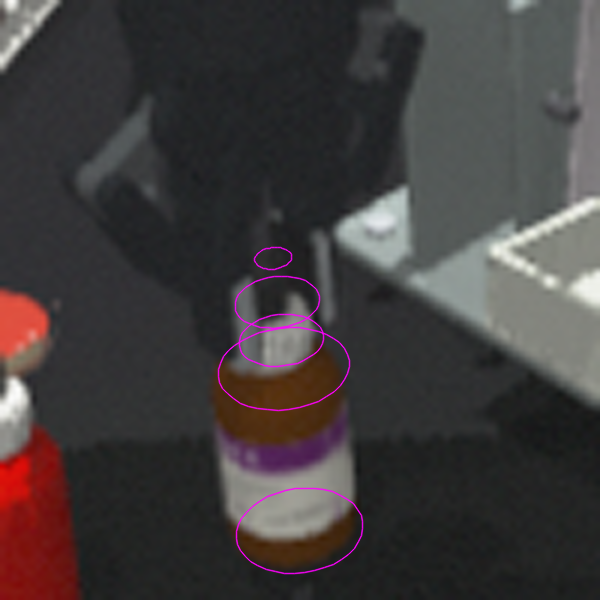

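>>> arm_command(
  rows=[
    [[-0.5,0,0],[0,0,0],0],
    [[-1,0,0],[0,0,0],0],
    [[-1.7,0,0],[0,0,0],0],
    [[-2.5,0,0],[0,0,0],0],
    [[-3.2,0,0],[0,0,0],0],
    [[-3.8,0,0],[0,0,0],0],
    [[-3.8,0,0],[0,0,0],0],
    [[-3.8,0,0],[0,0,0],0],
  ],
)

```text
time_s: 10.85
ee_pos: [0.5099, 0.4597, 0.2159]
tcp_rot: [-2.145, 0.158, 2.142]
force: [-0.9, -0.8, -2.0]
width: 0.281
```

```bash
python3 - <<'E'
from go import *
from ov import crop,bdraw
s=st();p=eyes.capture('side')
e=s['ee_pos']
d=[(X+[0,0,e[2]-.1025],c,k) for X,c,k in bdraw(e[0],e[1],PUR,(255,0,255))]
crop(p,(210,220),(100,100),6,d,'pics/b3.png')
T=loc((.4915,.294,-.15),[(-.046,.045,.17)])[0];print(T,goal(T,np.pi/2-.15))
E
```

```text
t 10.85 pos [0.5099 0.4597 0.2159] y [-0.148 -0.989 -0.002] z [-0.989  0.148 -0.001] w 0.281 F [-0.9 -0.8 -2. ] T [ 0.    0.01 -0.03] q [0.67 0.63 1.29 0.   1.21 2.39]
[0.45274125 0.34536885 0.17      ] ([1.48, 4.04, 1.31], [0.01, 0.0, -0.0])
```

View pics/b3.png

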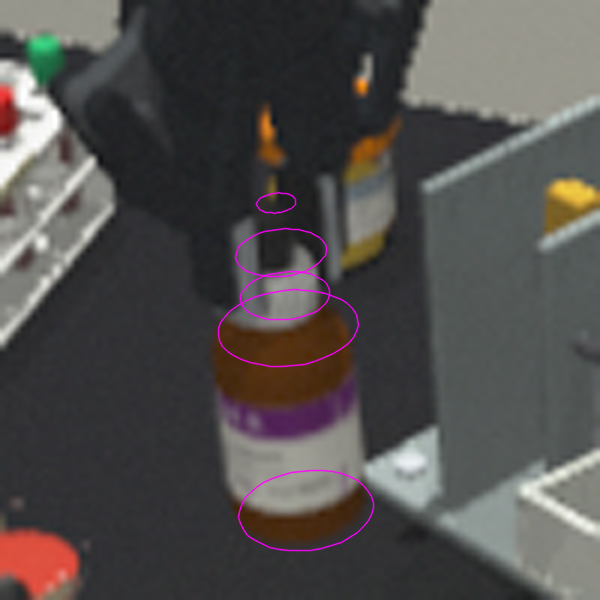

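>>> arm_command(
  rows=[
    [[0,0.3,0.5],[0,0,0],0],
    [[0,0.8,1],[0,0,0],0],
    [[0,1.5,1.31],[0,0,0],0],
    [[0,2.2,1.31],[0,0,0],0],
    [[0,2.9,1.31],[0,0,0],0],
    [[0,3.6,1.31],[0,0,0],0],
    [[0.3,4.04,1.31],[0,0,0],0],
    [[0.7,4.04,1.31],[0,0,0],0],
    [[1,4.04,1.31],[0,0,0],0],
    [[1,4.04,1.31],[0,0,0],0],
    [[1,4.04,1.31],[0,0,0],0],
  ],
)

```text
time_s: 11.82
ee_pos: [0.4526, 0.3456, 0.184]
tcp_rot: [-2.143, 0.161, 2.146]
force: [-0.7, -0.3, -1.5]
width: 0.283
```

```bash
python3 - <<'E'
from chk import *
chk(PUR,.1025,.12,'pics/b4.png',yc=.032)
print(goal((.4527,.3454,.147),np.pi/2-.15))
E
```

```text
t 11.82 pos [0.4526 0.3456 0.184 ] y [-0.148 -0.989  0.001] z [-0.989  0.148  0.001] w 0.283 F [-0.7 -0.3 -1.5] T [ 0.01 -0.02 -0.02] q [0.57 0.46 1.66 0.   1.02 2.29]
([1.27, 0.02, 0.01], [0.02, -0.0, 0.0])
```

View pics/b4s.png

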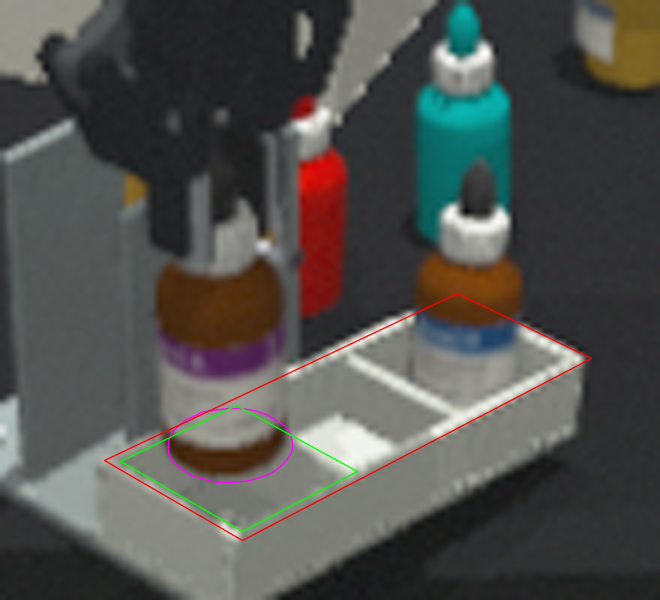

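>>> arm_command(
  rows=[
    [[0.25,0,0],[0,0,0],0],
    [[0.5,0,0],[0,0,0],0],
    [[0.75,0,0],[0,0,0],0],
    [[1,0,0],[0,0,0],0],
    [[1.15,0,0],[0,0,0],0],
    [[1.25,0,0],[0,0,0],0],
    [[1.25,0,0],[0,0,0],0],
    [[1.25,0,0],[0,0,0],0],
  ],
)

```text
time_s: 12.58
ee_pos: [0.453, 0.3455, 0.1474]
tcp_rot: [-2.144, 0.16, 2.144]
force: [1.7, 1.0, -0.7]
width: 0.284
```

```bash
python3 - <<'E'
from chk import *
chk(PUR,.1025,.12,'pics/b5.png',yc=.032)
E
```

```text
t 12.58 pos [0.453  0.3455 0.1474] y [-0.148 -0.989  0.   ] z [-0.989  0.148  0.   ] w 0.284 F [ 1.7  1.  -0.7] T [ 0.03 -0.03  0.06] q [0.57 0.51 1.69 0.   0.94 2.29]
```

View pics/b5s.png

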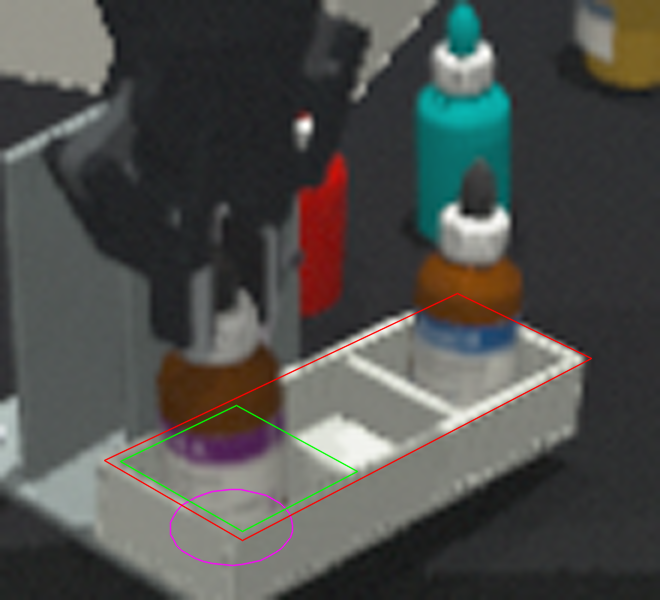

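>>> arm_command(
  rows=[
    [[0.06,0,0],[0,0,0],0],
    [[0.06,0,0],[0,0,0],0],
    [[0.06,0,0],[0,0,0],0.36],
    [[0.06,0,0],[0,0,0],0.42],
    [[0.06,0,0],[0,0,0],0.47],
    [[0.06,0,0],[0,0,0],0.5],
    [[0.06,0,0],[0,0,0],0.5],
    [[-0.4,0,0],[0,0,0],0.5],
    [[-1.2,0,0],[0,0,0],0.5],
    [[-2.2,0,0],[0,0,0],0.5],
    [[-3.2,0,0],[0,0,0],0.5],
    [[-3.2,0,0],[0,0,0],0.6],
  ],
)

```text
time_s: 13.68
ee_pos: [0.4547, 0.3467, 0.2492]
tcp_rot: [-2.149, 0.154, 2.134]
force: [0.3, 0.0, 1.2]
width: 0.597
```

```bash
python3 - <<'E'
from chk import *
chk(PUR,.1025,.12,'pics/b6.png',yc=.032)
T=loc(v,[(.033,0,.23)])[0];print(T,goal(T,np.pi/2-.15))
E
```

```text
t 13.68 pos [0.4547 0.3467 0.2492] y [-0.148 -0.989 -0.006] z [-0.989  0.148 -0.007] w 0.597 F [0.3 0.  1.2] T [ 0.03  0.02 -0.01] q [0.57 0.39 1.6  0.   1.15 2.29]
[0.52412945 0.28906854 0.23      ] ([0.48, 1.52, -2.62], [0.01, -0.02, 0.02])
```

View pics/b6s.png

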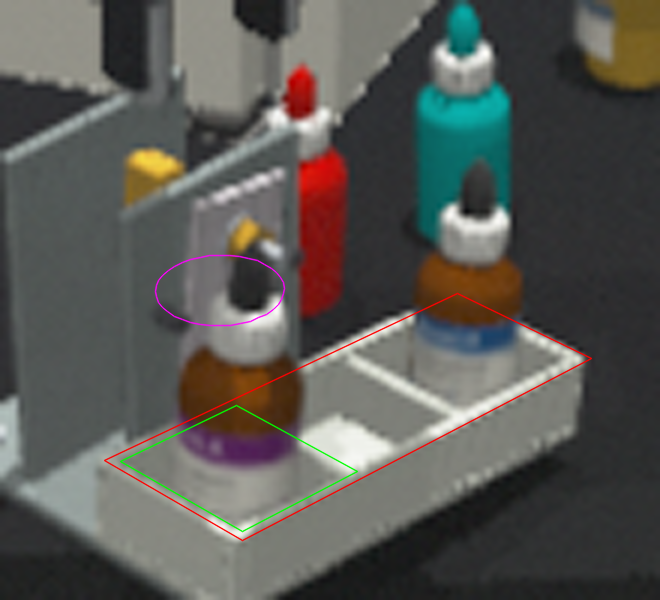

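>>> arm_command(
  rows=[
    [[0,0.3,-0.6],[0,0,0],0.6],
    [[0,0.8,-1.3],[0,0,0],0.6],
    [[0.2,1.2,-2],[0,0,0],0.6],
    [[0.48,1.52,-2.62],[0,0,0],0.6],
    [[0.48,1.52,-2.62],[0,0,0],0.6],
    [[0.48,1.52,-2.62],[0,0,0],0.6],
    [[0.48,1.52,-2.62],[0,0,0],0.6],
  ],
)

```text
time_s: 14.37
ee_pos: [0.5232, 0.2889, 0.2281]
tcp_rot: [-2.143, 0.161, 2.146]
force: [-0.4, -0.3, -0.0]
width: 0.597
```

```bash
python3 - <<'E'
from chk import *
s=st();p=eyes.capture('side')
T=loc(v,[(.033,0,.13)])[0];print(T,goal(T,np.pi/2-.15))
d=[(loc(v,[(a,.045,.155),(a,-.045,.155),(a+.006,-.045,.155),(a+.006,.045,.155)]),True,(0,255,0)) for a in(0,.06)]
bh=[(.024,.007,.145),(.042,.007,.145),(.042,-.007,.145),(.024,-.007,.145)]
d+=[(loc(v,bh,.12),True,(255,0,255))]
R=Ro.from_rotvec(s['tcp_rot']).as_matrix();w=.0425*s['width'];x0=.019-13e-3*s['width']
for sg in(1,-1):
    d.append((np.array([s['ee_pos']+R@np.array([x,sg*w,z]) for x,z in((x0-.02,-.011),(x0,-.011),(x0,.011),(x0-.02,.011))]),True,(0,255,0)))
crop(p,(265,200),(100,90),6.6,d,'pics/c1.png')
E
```

```text
t 14.37 pos [0.5232 0.2889 0.2281] y [-0.148 -0.989  0.001] z [-0.989  0.148  0.002] w 0.597 F [-0.4 -0.3 -0. ] T [-0.01  0.03 -0.  ] q [0.43 0.46 1.55 0.   1.14 2.15]
[0.52412945 0.28906854 0.13      ] ([3.29, -0.0, -0.04], [0.02, 0.01, -0.0])
```

View pics/c1.png

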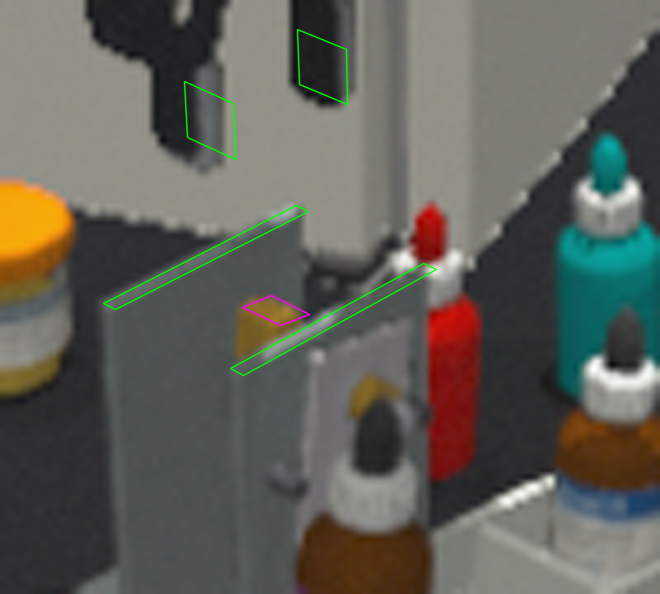

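>>> arm_command(
  rows=[
    [[0.6,0,0],[0,0,0],0.6],
    [[1.2,0,0],[0,0,0],0.6],
    [[1.7,0,0],[0,0,0],0.6],
    [[2.1,0,0],[0,0,0],0.6],
    [[2.5,0,0],[0,0,0],0.6],
    [[2.8,0,-0.02],[0,0,0],0.6],
    [[3.1,0,-0.02],[0,0,0],0.6],
    [[3.26,0,-0.02],[0,0,0],0.6],
    [[3.26,0,-0.02],[0,0,0],0.6],
    [[3.26,0,-0.02],[0,0,0],0.6],
  ],
)

```text
time_s: 15.25
ee_pos: [0.5246, 0.2887, 0.1314]
tcp_rot: [-2.144, 0.16, 2.144]
force: [-0.4, -0.1, -0.7]
width: 0.6
```

```bash
python3 - <<'E'
from chk import *
s=st();c=[]
for n,q in(('side',(265,205)),('top',(263,207))):
    p=eyes.capture(n);c.append(crop(p,q,(100,100),6,[],None))
cv2.imwrite('pics/c2.png',cv2.resize(np.hstack(c),(800,400),interpolation=cv2.INTER_AREA));cv2.imwrite('pics/c2s.png',c[0])
E
```

```text
t 15.25 pos [0.5246 0.2887 0.1314] y [-0.148 -0.989 -0.   ] z [-0.989  0.148 -0.   ] w 0.6 F [-0.4 -0.1 -0.7] T [-0.03 -0.02 -0.04] q [ 0.43  0.58  1.62 -0.    0.94  2.15]
```

View pics/c2.png

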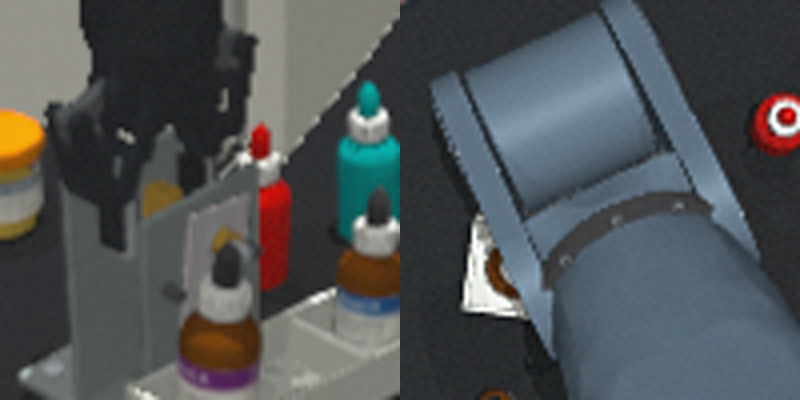

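>>> arm_command(
  rows=[
    [[0,0,0],[0,0,0],0.45],
    [[0,0,0],[0,0,0],0.35],
    [[0,0,0],[0,0,0],0.28],
    [[0,0,0],[0,0,0],0.25],
    [[0,0,0],[0,0,0],0.23],
    [[0,0,0],[0,0,0],0.21],
    [[0,0,0],[0,0,0],0.19],
  ],
)

```text
time_s: 15.93
ee_pos: [0.5244, 0.2877, 0.1314]
tcp_rot: [-2.144, 0.162, 2.146]
force: [-1.4, -7.2, 4.4]
width: 0.193
```

```bash
python3 - <<'E'
from chk import *
s=st()
E
```

```text
t 15.93 pos [0.5244 0.2877 0.1314] y [-0.148 -0.989  0.002] z [-0.989  0.148  0.   ] w 0.193 F [-1.4 -7.2  4.4] T [-0.91  0.21 -0.04] q [ 0.42  0.58  1.62 -0.    0.95  2.15]
```

>>> arm_command(
  rows=[
    [[0,0.04,0],[0,0,0],0.17],
    [[0,0.04,0],[0,0,0],0.16],
    [[0,0.04,0],[0,0,0],0.15],
    [[0,0.04,0],[0,0,0],0.14],
    [[0,0.04,0],[0,0,0],0.14],
  ],
)

```text
time_s: 16.35
ee_pos: [0.5244, 0.2876, 0.1314]
tcp_rot: [-2.144, 0.16, 2.144]
force: [-0.1, 0.4, 1.9]
width: 0.159
```

```bash
python3 - <<'E'
from chk import *
s=st()
E
```

```text
t 16.35 pos [0.5244 0.2876 0.1314] y [-0.148 -0.989 -0.   ] z [-0.989  0.148 -0.   ] w 0.159 F [-0.1  0.4  1.9] T [ 0.11  0.09 -0.15] q [0.42 0.58 1.62 0.   0.94 2.14]
```

Centred, with no side force. Closing fully now.

>>> arm_command(
  rows=[
    [[0,0,0],[0,0,0],0.1],
    [[0,0,0],[0,0,0],0],
    [[0,0,0],[0,0,0],0],
    [[0,0,0],[0,0,0],0],
    [[0,0,0],[0,0,0],0],
    [[0,0,0],[0,0,0],0],
    [[0,0,0],[0,0,0],0],
    [[0,0,0],[0,0,0],0],
  ],
)

```text
time_s: 17.02
ee_pos: [0.5244, 0.2876, 0.1314]
tcp_rot: [-2.144, 0.16, 2.144]
force: [-0.5, 0.8, 5.1]
width: 0.152
```

```bash
python3 - <<'E'
from chk import *
s=st();p=eyes.capture('side')
d=[(loc(v,rim,t),True,c) for t,c in((0,(0,255,0)),(.12,(0,0,255)))]
crop(p,(280,220),(120,100),6,d,'pics/c3.png')
crop(p,(280,220),(120,100),6,[],'pics/c3r.png')
E
```

```text
t 17.02 pos [0.5244 0.2876 0.1314] y [-0.148 -0.989 -0.   ] z [-0.989  0.148 -0.   ] w 0.152 F [-0.5  0.8  5.1] T [ 0.17  0.2  -0.14] q [0.42 0.58 1.62 0.   0.94 2.14]
```

View pics/c3.png

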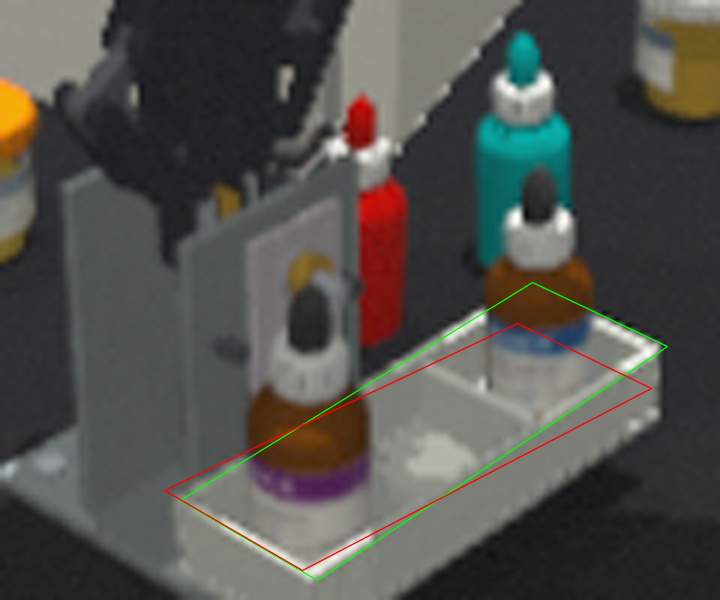

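```bash
python3 - <<'E'
from chk import *
from scipy.optimize import brentq
p=eyes.capture('side')
def meas(img,tg,zb,lab,ys):
    g=cv2.GaussianBlur(cv2.cvtColor(img,cv2.COLOR_BGR2GRAY).astype(np.float32),(0,0),.7)
    P=loc(v,[(-.079,y,zb) for y in ys],tg);q=proj(p,P)-[1,0]
    pts=[]
    for u,vv in q:
        r=np.arange(vv-5,vv+5.01,.1);c=cv2.remap(g,np.full((1,len(r)),u,np.float32),r[None].astype(np.float32),cv2.INTER_LINEAR)[0]
        d=-np.gradient(c);w=np.clip(d,0,None)**2; i=np.argmax(d);sl=slice(max(i-12,0),i+13);pts.append((u,(w[sl]*r[sl]).sum()/w[sl].sum()))
    pts=np.array(pts);k=np.polyfit(pts[:,0],pts[:,1],1);res=pts[:,1]-np.polyval(k,pts[:,0]);ok=abs(res)<max(.4,1.5*np.median(abs(res)));k=np.polyfit(pts[ok,0],pts[ok,1],1)
    def f(t):
        Q=proj(p,loc(v,[(-.079,.06,zb),(-.079,-.125,zb)],t));return (Q[1,1]-Q[0,1])/(Q[1,0]-Q[0,0])-k[0]
    print(lab,zb,'tilt',round(brentq(f,-.3,.4),4),'n',ok.sum(),'rms',res[ok].std().round(2),'off',np.round(np.mean(pts[ok,1]-q[ok,1]),2))
ys=np.linspace(.06,-.125,40)
im0=cv2.imread('pics/side0.png');im1=p['color'][:,:,::-1].copy()
for zb in(.03,.064):
    meas(im0,.12,zb,'before',ys);meas(im1,0,zb,'now',ys)
E
```

```text
before 0.03 tilt 0.1279 n 38 rms 0.17 off -0.22
now 0.03 tilt 0.004 n 35 rms 0.18 off -0.12
before 0.064 tilt 0.1272 n 38 rms 0.16 off 0.32
now 0.064 tilt 0.0203 n 27 rms 0.46 off 0.25
```

View pics/c3r.png

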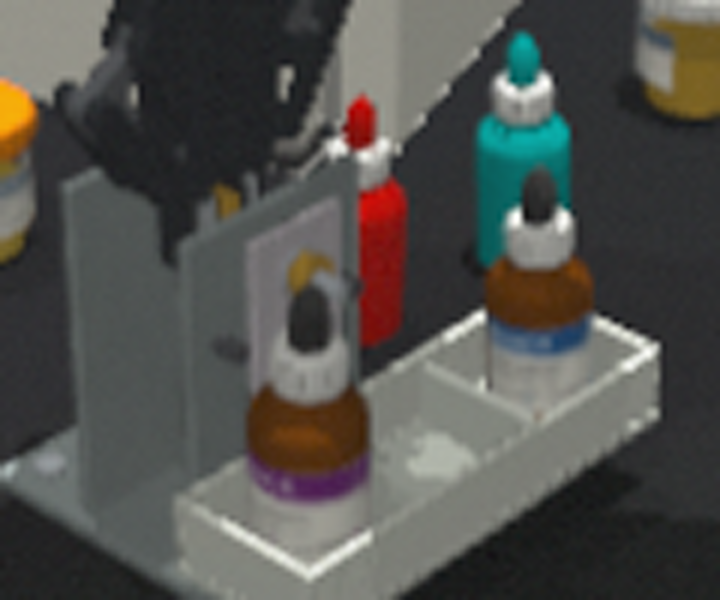

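>>> arm_command(
  rows=[
    [[0,0,0],[0,0,0],0],
    [[0,0,0],[0,0,0],0],
    [[0,0,0],[0,0,0],0],
    [[0,0,0],[0,0,0],0],
    [[0,0,0],[0,0,0],0],
    [[0,0,0],[0,0,0],0],
  ],
)

```text
time_s: 17.62
ee_pos: [0.5244, 0.2876, 0.1314]
tcp_rot: [-2.144, 0.16, 2.144]
force: [-0.1, 0.2, 4.4]
width: 0.155
```

```bash
python3 - <<'E'
from chk import *
st();p=shot('side','d1.png')
E
```

```text
t 17.62 pos [0.5244 0.2876 0.1314] y [-0.148 -0.989 -0.   ] z [-0.989  0.148 -0.   ] w 0.155 F [-0.1  0.2  4.4] T [ 0.2   0.14 -0.13] q [0.42 0.58 1.62 0.   0.94 2.14]
```

View pics/d1.png

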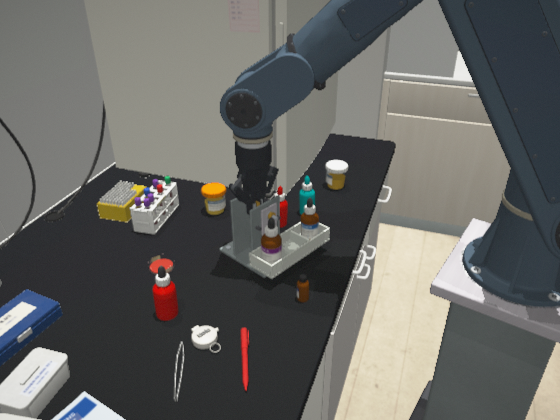

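The last picture shows purple (270,240) and blue (309,217) upright in the tray's end cells. The tray is level, the gripper is in the gap on the bolt head, and everything else stands where it was. I'm handing in.

```bash
python3 -c "
from workcell import workorder
print(workorder.job_done())"
```

```text
the job is handed in; nothing more can be done
None
```

The job is done and handed in at about 17.7 s of the 46 s allowed. I put the blue-band bottle in the right cell and the purple-band bottle in the left cell, and released both. Then I lowered the gripper into the gap behind the front plate and closed it on the bolt head's side faces. It is still gripping there, tool pointing straight down.

**Last checks**
- **Grip:** the jaw opening is steady at about 0.15. There is almost no side force, about 4 N upward, and a wrist torque of about 0.3 N m or less.
- **Level:** the tray's clean front bottom edge gives a tilt of +0.004 rad. The same edge read 0.128 when the tray was sagging at about 0.12, so the tray is level to within about 0.01 rad.
- **Disagreement:** the partly hidden rim edge gave 0.02 rad. That fit was poor (about 0.5 px scatter, fewer points), so I relied on the bottom edge.
- **Bottles and other things:** the last side picture shows both bottles upright in their cells. The oil, dish, cup and look-alikes look where they were. I checked this by eye and did not re-measure their positions.

The fingers pressed lightly on the shoulders while gripping the bottles (13 N or less). The first touch on the bolt was about 1 mm off-centre at 7 N, and I re-centred before closing fully.

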